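Pack two tapered steel tumblers, loosely nested, into the parcel carton

ROBOT

A 6-joint arm with a two-finger parallel gripper is mounted at the origin on the work surface. World frame = base frame: x ahead of the robot, y to its left, z up, the work surface at z = 0. Lengths are in m, angles in rad, forces in N, time in s.
With the tool pointing down it reaches from about 0.35 to 0.85 m from the base axis. Payload 8.1 kg.
Tool frame: the origin (TCP) lies where the fingers leave the gripper's body, on its centre line; the fingertips stand 84 mm ahead of it and the grasp point (between the pads) lies 65 mm ahead of it; z points along the fingers, y is the line along which they close (so a half turn about z gives the same grasp; the last joint's range is limited). The gripper opens to 93 mm and grips with 3 to 60 N. Pads are 15 mm wide; open, the fingers measure 128 mm over their backs; the gripper's body (75 mm by 188 mm) begins 65 mm behind the grasp point.
Start: joints at [-1.354, 0.13, 1.488, -0, 1.523, -0.085], TCP at [0.178, -0.573, 0.303] pointing down, gripper open.
Joint ranges: [-2.96, 2.96], [-0.89, 2.26], [0.02, 2.5], [-1.34, 4.48], [0, 2.73], [-2.66, 2.66]. Speed limits (rad/s): [2.39, 2.39, 2.79, 3.14, 3.14, 3.14].

INTERFACE

Orientations are given as a rotation vector (axis times angle).
In Python, from plant import robot gives the robot as it stands.
- The arm moves only by the shell command python3 -m jog 'ROWS' [FORCE]. ROWS is text: rows parted by semicolons, each of 5 numbers parted by spaces: the opening, from 0 (shut) to 1 (fully open), then the shift along the tool's x, y, z in m, then the turn about the tool's z in degrees. A call has 1 to 10 rows; each row shifts and turns the commanded pose from where the row before left it, along the tool's axes as they then stand; what a row does not reach is not made up. A row lasts 1/12 s, in which the tool goes at most 41.7 mm and 7.16 degrees, less where a joint would pass 70% of its speed; a pose out of reach is approached as far as the arm can. A call with a gripper value outside its range is refused whole. The fingers move at their own pace and stop on an object; FORCE is the grip in N (left out, the last holds). Time passes only in rows, so rows that do not move let the fingers close. It gives the time, the measured TCP pose, the force, the opening and the grip force at its end, in the units of the state.
- robot.read_state(): the state, without advancing time (a new reading comes with each control period).
- robot.read_camera(name): name is "scene" or "top"; returns a dict with "color" (400x640x3 uint8, red, green, blue), "intrinsics" (3x3 intrinsics, pixels), "k1" (the pictures are not rectified: a ray, as slopes to the right and down, at radius r is drawn at 1 + k1 r^2 times it, then the intrinsics apply), "pose" (4x4, takes a point from camera to world coordinates). Camera axes: x right, y down, z forward; pixel columns grow to the right and rows downward; lengths in m; the calibration is good to about 2 mm. A picture is of the moment at which its call begins. There is no depth.
- robot.close_job(): hands the job in; it is judged then, once.
The state is a dict: "t": time; "q": joint angles; "dq": joint speeds; "joint_torque": joint torques, N m; "tool_pos": TCP position; "orientation": TCP orientation; "force": force on the tool from outside, world axes, zero at the start; "wrist_torque": the same for the moment, N m; "opening": finger opening in m; "gripper_force": force on a finger pad.
Only numpy, scipy, OpenCV 4.12 (cv2) and the standard library are available. Lean on these libraries where they do the work, as an engineer would, in place of code of your own. Each camera call takes 0.05 s, during which the arm holds its last target. There are 200 camera calls.

TASK

The parcel on the table still lacks its two steel tumblers. Stand them upright in the compartment that is still empty but for its cardboard pad, one nested in the other. Lower the inner one in as far as it goes under its own weight and let go there, neither pressing it nor dropping it, because these tapered tumblers wedge tight; leave the packed goods and everything else on the table in place.

Things in the scene. Friction and masses are not known exactly. Their poses are not given: they have to be found in the camera images.
- tumbler1: Tapered double-walled drinking tumbler of plain steel, no handle, standing open end up on the table at the robot's left. Outside 43 mm across at the foot, 68 mm at the rim, straight taper; height 105 mm; wall 4.5 mm thick all the way up (mouth 59 mm), floor 6 mm; 130 to 210 g. Origin at the centre of its underside, z up to the mouth. The two are identical; either may be the inner one.
- tumbler2: Twin of tumbler1: same sizes, origin, axes. Nested, the walls first touch all round with the inner underside 37.5 mm above the outer underside; loosely resting it ends 36 to 38 mm above, so about 37 mm of it stand out over the outer rim to hold it by. 1 mm off to the side, the walls touch 8 mm higher; let go there, it still slides down and centres itself. They are slippery and wedge if pressed.
- carton: Half-height white carton, fixed, at the robot's right, turned up to 0.3 rad. Origin at the centre of its underside; x across its 2 rows, y along its 3 columns of compartments, centred at x = -44, 44 and y = -88, 0, 88 mm, each 84 x 84 mm inside. Floor 4 mm thick, outer walls 181 x 269 mm, 72 mm tall; brown dividers 59 mm tall. Flaps folded down outside, up to 30 mm off the walls.
- pad: Loose flat square of brown corrugated board, 72 x 72 mm, 4 mm thick, lying on the floor of the one empty compartment; the outer tumbler is to stand on it. Origin at the centre of its underside.
- tin_broad: Broad bare steel tin, 72 mm across, 50 mm tall, standing in a compartment of the carton; which one differs from start to start. Leave it there. Origin at the centre of its underside.
- tin_tall: Steel tin with a blank paper band, 66 mm across, 62 mm tall, standing in a compartment of the carton; which one differs from start to start. Leave it there. Origin at the centre of its underside.
- jar_honey: Amber jar with steel cap, 66 mm across, 62 mm tall, standing in a compartment of the carton; which one differs from start to start. Leave it there. Origin at the centre of its underside.
- jar_jam: Dark red jar with white cap, 60 mm across, 58 mm tall, standing in a compartment of the carton; which one differs from start to start. Leave it there. Origin at the centre of its underside.
- tea_box: Brown cardboard box, 64 x 60 mm, 60 mm tall, standing in a compartment of the carton; which one differs from start to start. Leave it there. Origin at the centre of its underside.
- tin_table: Steel tin with a blank paper band, 66 mm across, 58 mm tall, standing on the table between the tumblers; leave it. Origin at the centre of its underside.
- tape_roll: Brown parcel tape roll lying flat, 100 mm across, 48 mm tall, on the left, near the robot; leave it. Origin at the centre of its underside.
- oil_bottle: Amber bottle with black cap, 64 mm across, 200 mm tall, at the far side of the table; leave it. Origin at the centre of its underside.
- mug: White mug with a handle, 80 mm across, 85 mm tall, at the far side of the table; leave it. Origin at the centre of its underside.

How it is judged:
At the end, for the whole second after the job is handed in: One tumbler stands upright (0.08 rad) on the pad in the carton, within 30 mm of its centre; the other sits in it, upright (0.10 rad), coaxial within 6 mm, its underside 30 to 45 mm above the outer one's; both at rest and not wedged (walls squeeze each other with under 120 N) (((z of tumbler1 in the frame of pad between 0.001 and 0.008 m and horizontal distance between tumbler1 and pad below 0.03 m and angle between tumbler1's own z axis and vertical below 0.08 rad and z of tumbler2 in the frame of tumbler1 between 0.03 and 0.045 m and horizontal distance between tumbler2 and tumbler1 below 0.006 m and angle between tumbler2's own z axis and vertical below 0.1 rad) or (z of tumbler2 in the frame of pad between 0.001 and 0.008 m and horizontal distance between tumbler2 and pad below 0.03 m and angle between tumbler2's own z axis and vertical below 0.08 rad and z of tumbler1 in the frame of tumbler2 between 0.03 and 0.045 m and horizontal distance between tumbler1 and tumbler2 below 0.006 m and angle between tumbler1's own z axis and vertical below 0.1 rad)) and linear speed of each of tumbler1, tumbler2 below 0.01 m/s and contact force between tumbler1 and tumbler2 below 120 N); the robot touches nothing.
It fails at once if the nested tumblers are pressed down with more than 35 N (contact force between tumbler1 and tumbler2 above 1 N and contact force between any of tumbler1, tumbler2 and pad above 35 N).
It fails at once if packed goods, or things on the table, moved more than 25 mm (distance of any of tin_broad, tin_tall, jar_honey, jar_jam, tea_box, tin_table, tape_roll, oil_bottle, mug from where it was at the start of the episode above 0.025 m).
It also fails if it takes over 61 s, if anything falls off the work surface, if the arm or the gripper's body presses on something with over 40 N, if the wrist force passes 120 N, or if a joint passes its speed limit or range.

## Working session

There is one attempt and no reset: what is moved stays moved. The work goes in short steps, Python scripts to look and compute and a shell command to move; the robot and the scene stay as the last step left them, time stands still between calls to the robot, and variables do not carry over. Pictures are saved under pics/ and viewed, at most 10 in all, crops included, and the job is handed in when it is done.

```bash
mkdir -p pics; cat > h.py <<'E'
import numpy as np, cv2
from plant import robot
def cam(n, save=None):
    c=robot.read_camera(n)
    if save: cv2.imwrite(f'pics/{save}.png', c['color'][:,:,::-1])
    return c
def ray(c,u,v):
    K=np.array(c['intrinsics']);P=np.array(c['pose'])
    d=np.array([(u-K[0,2])/K[0,0],(v-K[1,2])/K[1,1]]);s=d.copy()
    for _ in range(20): s=d/(1+c['k1']*(s@s))
    return P[:3,3],P[:3,:3]@np.array([s[0],s[1],1])
def onz(c,u,v,z):
    o,d=ray(c,u,v);return o+d*(z-o[2])/d[2]
def proj(c,p):
    K=np.array(c['intrinsics']);P=np.array(c['pose'])
    x=P[:3,:3].T@(np.array(p)-P[:3,3]);s=x[:2]/x[2];s=s*(1+c['k1']*(s@s))
    return K[:2,:2]@s+K[:2,2]
E
python3 - <<'E'
from h import *
for n in('scene','top'):
    c=cam(n,n+'0');print(n,np.round(c['pose'],3).tolist(),np.round(c['intrinsics'],1).tolist(),c['k1'])
print(robot.read_state())
E
```

```text
scene [[-0.848, 0.459, -0.264, 0.846], [0.53, 0.728, -0.435, 0.464], [-0.008, -0.509, -0.861, 0.912], [0.0, 0.0, 0.0, 1.0]] [[410.7, 0.0, 318.3], [0.0, 410.7, 199.6], [0.0, 0.0, 1.0]] -0.005740891505741288
top [[0.012, -0.99, 0.139, 0.395], [-1.0, -0.014, -0.01, 0.035], [0.012, -0.139, -0.99, 1.163], [0.0, 0.0, 0.0, 1.0]] [[483.5, 0.0, 316.6], [0.0, 483.5, 192.5], [0.0, 0.0, 1.0]] 0.017302489542248684
{'t': 0.1, 'q': array([-1.35436769e+00,  1.31087757e-01,  1.48917481e+00, -7.59668760e-06,
        1.52301475e+00, -8.53819618e-02]), 'dq': array([ 0.00017229, -0.00108923, -0.00329916,  0.00120859, -0.00055259,
       -0.00011316]), 'joint_torque': array([ 2.08817197e-03, -5.61342716e+01, -4.93094230e+01,  7.71248317e-02,
        2.91444798e-02, -3.32510501e-05]), 'tool_pos': array([ 0.17829704, -0.57249701,  0.30178854]), 'orientation': array([-3.10422813e+00, -4.72033626e-01,  1.85061664e-04]), 'force': array([-0.39579893, -0.795231  , -0.54472565]), 'wrist_torque': array([-0.03530374,  0.00123558, -0.04116577]), 'gripper_force': 0.0, 'opening': 0.09264275131867256}
```

View pics/top0.png

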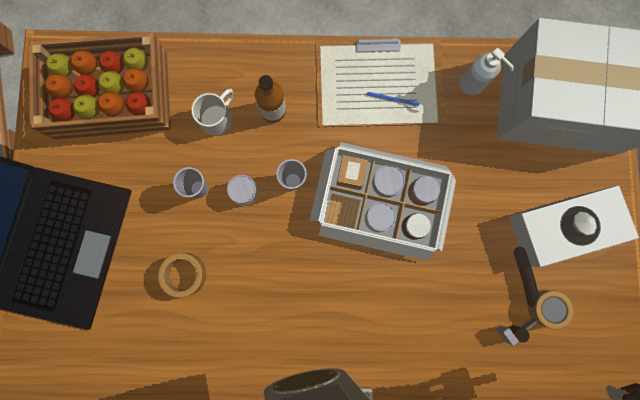

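View pics/scene0.png

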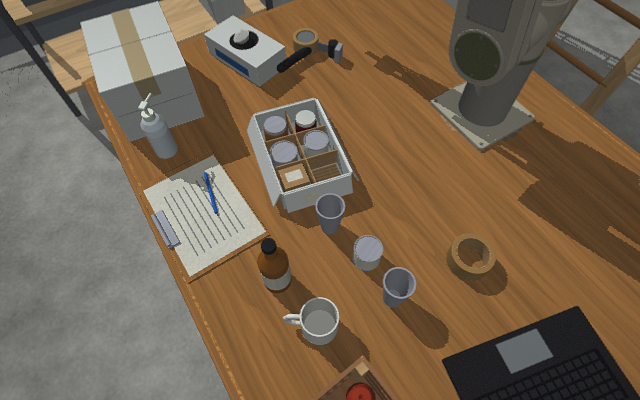

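The top view shows the tumblers at about (190,183) and (291,175), the tin at (242,189) between them, and the empty compartment with its pad near (342,210). The scene view shows the tumblers at (330,212) and (398,286). I'll enlarge both for measurement.

```bash
python3 - <<'E'
from h import *
a=cv2.imread('pics/top0.png');b=cv2.imread('pics/scene0.png')
A=cv2.resize(a[135:265,165:465],(780,338),interpolation=cv2.INTER_CUBIC)
B=np.hstack([cv2.resize(a[190:240,310:370],(300,250),interpolation=cv2.INTER_CUBIC),cv2.resize(b[185:315,300:420],(231,250),interpolation=cv2.INTER_CUBIC),cv2.resize(b[140:200,280:360],(249,250),interpolation=cv2.INTER_CUBIC)])
cv2.imwrite('pics/crop1.png',np.vstack([A,B]))
# candidate mask: bluish/grey against wood
for n,im in(('top',a),('scene',b)):
    i=im.astype(int);m=((i[:,:,0]-i[:,:,2])>-12).astype(np.uint8)
    k,l,s,ce=cv2.connectedComponentsWithStats(m)
    for j in range(1,k):
        if 300<s[j,4]<3000: print(n,s[j],ce[j].round(1))
E
```

```text
top [356  39  45  13 532] [378.2  45.3]
top [337  91  83  19 512] [383.7 100. ]
top [276 159  30  31 698] [291.  173.9]
top [174 167  34  30 791] [189.8 182.9]
top [227 175  31  29 645] [241.5 188.8]
top [542 297  25  26 496] [553.8 309.4]
scene [317  40  26  23 334] [331.8  49.2]
scene [ 593   64   47   89 2148] [623.6 110.5]
scene [353 235  30  36 855] [367.  252.4]
scene [ 383  267   33   40 1027] [397.5 285.8]
scene [ 284  298   55   47 1611] [316.9 320.3]
```

View pics/crop1.png

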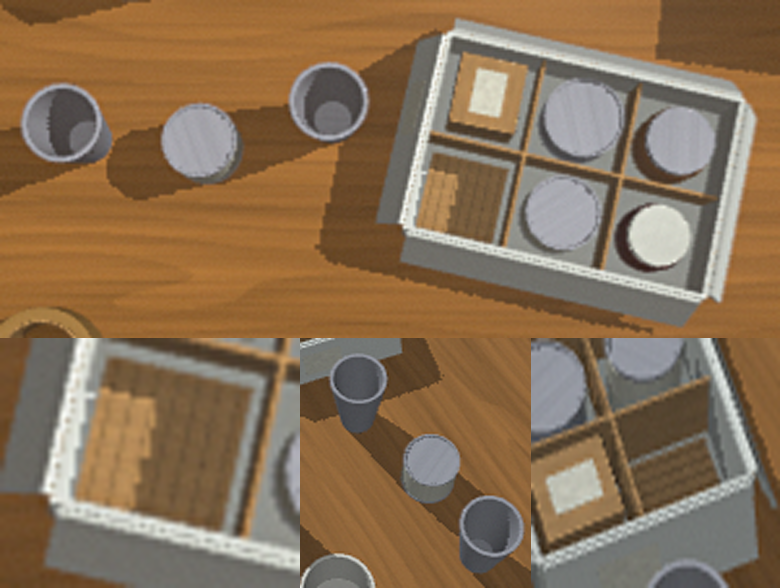

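The crops show both tumbler rims clearly, with crop centres at (62,123) and (329,102). The empty compartment is at the carton's near-left, with the pad flat on its floor. Next I'll work out the positions.

```bash
cat >> h.py <<'E'
from scipy.optimize import least_squares
def rimfit(c,uv,z,r=0.034,half=26,show=False):
    """circle of radius r at height z, from silhouette points on the side away from the camera nadir"""
    im=c['color'].astype(int);m=((im[:,:,2]-im[:,:,0])>-12).astype(np.uint8)
    k,l,s,ce=cv2.connectedComponentsWithStats(m)
    j=l[int(uv[1]),int(uv[0])]
    ct=max(cv2.findContours((l==j).astype(np.uint8),cv2.RETR_EXTERNAL,cv2.CHAIN_APPROX_NONE)[0],key=len)[:,0]
    p=np.array([onz(c,u,v,z)[:2] for u,v in ct]);cen=onz(c,*uv,z)[:2]
    o=np.array(c['pose'])[:2,3];out=(cen-o)/np.linalg.norm(cen-o)
    for _ in range(4):
        d=p-cen;a=(d@out)/np.linalg.norm(d,axis=1);near=np.linalg.norm(d,axis=1)<r+.012
        q=p[(a>-0.1)&near]
        f=least_squares(lambda x:np.hypot(*(q-x[:2]).T)-x[2],[*cen,r],loss='soft_l1',f_scale=.001);cen=f.x[:2]
    return f.x,len(q)
E
python3 - <<'E'
from h import *
t=cam('top');s=cam('scene')
print('L',rimfit(t,(189,182),.105),rimfit(s,(398,286),.105))
print('R',rimfit(t,(291,174),.105))
# tin_table top
print('tin',rimfit(t,(242,189),.058,.033))
try: print('Rs',rimfit(s,(330,212),.105))
except Exception as e: print(e)
# carton top outer/inner rim corners (crop coords/2.6+offset)
C=np.array([onz(t,165+x/2.6,135+y/2.6,.072)[:2] for x,y in((447,36),(744,98),(709,297),(406,228))])
print(C,C.mean(0),[np.linalg.norm(C[i]-C[(i+1)%4]) for i in range(4)])
e=(C[0]+C[1]-C[2]-C[3]);f=(C[0]+C[3]-C[1]-C[2]);print('yaw x',np.arctan2(e[1],e[0]),'yaw y',np.arctan2(f[1],f[0])-np.pi/2)
# pad visible corners
P=np.array([onz(t,310+x/5,190+(y-338)/5,.008)[:2] for x,y in((104,358),(250,376),(225,532))]);print('pad',P,(P[0]+P[2])/2)
yaw=np.arctan2(e[1],e[0]);R=np.array([[np.cos(yaw),-np.sin(yaw)],[np.sin(yaw),np.cos(yaw)]])
print('comp',C.mean(0)+R@[-.044,.088])
for n,p in(('bottle',onz(t,266,83,.2)),('mug',onz(t,210,113,.085)),('tape',onz(t,182,275,.048))): print(n,p)
E
```

```text
L (array([0.56324835, 0.30876541, 0.03173556]), 44) (array([0.5629518 , 0.30907588, 0.03269516]), 47)
R (array([0.58471154, 0.08233359, 0.03216187]), 44)
tin (array([0.55684331, 0.19867321, 0.03140494]), 40)
Rs (array([132.51913615, -60.01764893, 145.01035725]), 15)
[[ 0.65036795 -0.02103252]
 [ 0.59823059 -0.2836431 ]
 [ 0.42324802 -0.24874122]
 [ 0.47929509  0.01346393]] [ 0.53778541 -0.13498823] [np.float64(0.2677361044878868), np.float64(0.17842937161510794), np.float64(0.268128357857276), np.float64(0.17451626287606373)]
yaw x -0.19791577582689635 yaw y -0.20329039352811784
pad [[ 0.55382255 -0.01030539]
 [ 0.54605216 -0.08076549]
 [ 0.47075837 -0.06880088]] [ 0.51229046 -0.03955314]
comp [ 0.51194747 -0.04005457]
bottle [0.75754934 0.13351553 0.2       ]
mug [0.7269288  0.27162313 0.085     ]
tape [0.35865346 0.32647897 0.048     ]
```

```bash
python3 -m jog '1 0.029 -0.025 0 0;1 0.029 -0.025 0 0;1 0.029 -0.025 0 0;1 0.029 -0.025 0 0;1 0.029 -0.025 0 0;1 0.029 -0.025 0 0;1 0.029 -0.025 0 0;1 0.029 -0.025 0 0;1 0.029 -0.025 0 0;1 0.029 -0.025 0 0' && python3 -m jog '1 0.029 -0.025 0 0;1 0.029 -0.025 0 0;1 0.029 -0.025 0 0;1 0.029 -0.025 0 0;1 0.029 -0.025 0 0;1 0.029 -0.025 0 0;1 0.029 -0.025 0 0;1 0.029 -0.025 0 0;1 0.029 -0.025 0 0;1 0 0 0 0'; cat >> h.py <<'E'
from scipy.spatial.transform import Rotation as Rot
def to(x,y,yaw=None):
    s=robot.read_state();R=Rot.from_rotvec(s['orientation']).as_matrix()
    d=R.T@(np.array([x,y,0])-s['tool_pos']*[1,1,0]);w=np.degrees(np.arctan2(R[1,0],R[0,0]))
    print('t',round(s['t'],2),'pos',s['tool_pos'].round(4),'yaw',w.round(2),'tilt',R[:,2].round(4),'shift',d.round(4),'turn',None if yaw is None else round(w-yaw,2),'q6',s['q'][5].round(2),'open',round(s['opening'],4),'F',s['force'].round(2),'g',s['gripper_force'])
E
python3 -c "
from h import *
to(.585,.0823,90)"
```

```text
t: 1.03
tool_pos: [0.3814, -0.2462, 0.3028]
orientation: [3.106, 0.472, 0.0]
force: [0.8, -1.2, -0.5]
opening: 0.0929
gripper_force: 0.0
t: 1.87
tool_pos: [0.565, 0.0498, 0.3018]
orientation: [-3.102, -0.479, -0.0]
force: [0.1, 0.1, -0.1]
opening: 0.0932
gripper_force: 0.0
t 1.87 pos [0.565  0.0498 0.3018] yaw 17.55 tilt [-2.0e-04  2.4e-03 -1.0e+00] shift [ 0.0289 -0.0249  0.0001] turn -72.45 q6 1.26 open 0.0932 F [ 0.09  0.1  -0.05] g 0.0
```

```bash
python3 -m jog '1 0.028 -0.025 0 0;1 0 0 0 -7;1 0 0 0 -7;1 0 0 0 -7;1 0 0 0 -7;1 0 0 0 -7;1 0 0 0 -7;1 0 0 0 -7;1 0 0 0 -7;1 0 0 0 -7' >/dev/null&& python3 -m jog '1 0 0 0 -7;1 0 0 0 -2.7;1 0 0 0 0;1 0 0 0 0;1 0 0 0 0' ; python3 -c "
from h import *
to(.585,.0823,90)"
```

```text
t: 3.12
tool_pos: [0.5825, 0.0765, 0.3026]
orientation: [-2.224, -2.219, 0.0]
force: [0.1, 0.1, 0.3]
opening: 0.0928
gripper_force: 0.0
t 3.12 pos [0.5825 0.0765 0.3026] yaw 89.87 tilt [-2.e-04 -0.e+00 -1.e+00] shift [ 0.0058  0.0025 -0.    ] turn -0.13 q6 0.05 open 0.0928 F [0.07 0.08 0.3 ] g 0.0
```

```bash
python3 -m jog '1 0.0057 0.0025 0 0;1 0 0 0.03 0;1 0 0 0.03 0;1 0 0 0.03 0;1 0 0 0.03 0;1 0 0 0.03 0;1 0 0 0.0275 0;1 0 0 0 0;1 0 0 0 0' ; python3 -m jog '0.55 0 0 0 0;0.55 0 0 0 0;0.55 0 0 0 0;0.55 0 0 0 0;0.55 0 0 0 0;0.55 0 0 0 0;0.55 0 0 0 0;0.55 0 0 0 0' 3;  python3 -c "
from h import *
to(.585,.0823,90)"
```

```text
t: 3.87
tool_pos: [0.5838, 0.0825, 0.1237]
orientation: [-2.22, -2.219, 0.005]
force: [0.5, 0.8, -0.5]
opening: 0.0929
gripper_force: 0.0
t: 4.53
tool_pos: [0.5852, 0.0823, 0.1256]
orientation: [2.221, 2.221, 0.001]
force: [-2.0, 0.2, 2.4]
opening: 0.0667
gripper_force: 2.8
t 4.53 pos [0.5852 0.0823 0.1256] yaw 89.99 tilt [ 5.e-04  1.e-04 -1.e+00] shift [-0.     -0.0002 -0.    ] turn -0.01 q6 0.05 open 0.0667 F [-1.96  0.18  2.43] g 2.838123551773606
```

```bash
python3 -m jog '0.5 0 0 0 0;0.5 0 0 0 0;0.5 0 0 0 0;0.5 0 0 -0.006 0;0.5 0 0 0 0;0.5 0 0 0 0;0.5 0 0 0 0' 15; python3 -c "
from h import *
to(.585,.0823,90)
c=cam('top');print(rimfit(c,proj(c,(.585,.0823,.11)),.111) if 0 else '')
s=cam('scene','s1');cv2.imwrite('pics/s1c.png',cv2.resize(s['color'][140:260,270:420,::-1],(750,600),interpolation=cv2.INTER_CUBIC))"
```

```text
t: 5.12
tool_pos: [0.5849, 0.0823, 0.1309]
orientation: [-2.221, -2.221, 0.001]
force: [0.4, -0.1, -1.3]
opening: 0.0658
gripper_force: 15.0
t 5.12 pos [0.5849 0.0823 0.1309] yaw 89.99 tilt [-4.e-04 -0.e+00 -1.e+00] shift [ 0.      0.0001 -0.    ] turn -0.01 q6 0.05 open 0.0658 F [ 0.4  -0.14 -1.32] g 14.969943587930175
```

View pics/s1c.png

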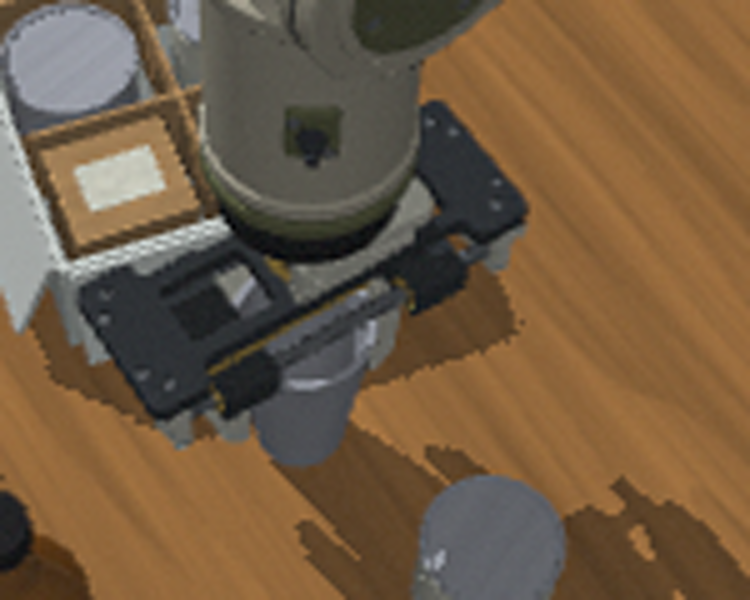

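The tumbler is held upright, just clear of the table (crop ~(305,400)). I'll set it back down so it's centred along x, turn 90° and regrip high.

```bash
python3 -m jog '0.5 0 0 0.0028 0;0.5 0 0 0.0027 0;0.5 0 0 0 0;0.5 0 0 0 0;1 0 0 0 0;1 0 0 0 0;1 0 0 0 0;1 0 0 0 0;1 0 0 -0.016 0;1 0 0 -0.017 0' 5; python3 -m jog '1 0 0 0 7;1 0 0 0 7;1 0 0 0 7;1 0 0 0 7;1 0 0 0 7;1 0 0 0 7;1 0 0 0 7;1 0 0 0 7;1 0 0 0 7;1 0 0 0 7' >/dev/null;  python3 -m jog '1 0 0 0 7;1 0 0 0 7;1 0 0 0 6;1 0 0 0 0;1 0 0 0 0' ;python3 -c "
from h import *
to(.585,.0823,0)"
```

```text
t: 6.05
tool_pos: [0.584, 0.0823, 0.1576]
orientation: [-2.22, -2.22, 0.004]
force: [-0.1, 0.7, -1.2]
opening: 0.0925
gripper_force: 0.0
t: 7.3
tool_pos: [0.5852, 0.0823, 0.1589]
orientation: [-3.142, -0.005, -0.0]
force: [0.4, -0.6, 0.4]
opening: 0.0932
gripper_force: 0.0
t 7.3 pos [0.5852 0.0823 0.1589] yaw 0.18 tilt [ 3.e-04  1.e-04 -1.e+00] shift [-0.0002  0.     -0.    ] turn 0.18 q6 1.62 open 0.0932 F [ 0.4  -0.64  0.44] g 0.0
```

```bash
python3 -m jog '0.5 0 0 0 0;0.5 0 0 0 0;0.5 0 0 0 0;0.5 0 0 0 0;0.5 0 0 0 0;0.5 0 0 0 0;0.5 0 0 -0.03 0;0.5 0 0 -0.03 0;0.5 0 0 -0.03 0;0.5 0 0 -0.03 0' 15; python3 -m jog '0.5 -0.018 0.03 0 0;0.5 -0.018 0.03 0 0;0.5 -0.018 0.03 0 0;0.5 -0.019 0.0325 0 0;0.5 0 0 0 0;0.5 0 0 0 0;0.5 0 0 0 0';python3 -c "
from h import *
to(.512,-.04,0)"
```

```text
t: 8.13
tool_pos: [0.5846, 0.0823, 0.2796]
orientation: [3.141, 0.0, -0.002]
force: [0.7, 0.1, -1.6]
opening: 0.0667
gripper_force: 15.0
t: 8.72
tool_pos: [0.5121, -0.0402, 0.2788]
orientation: [-3.141, 0.001, -0.001]
force: [0.5, 0.4, -2.0]
opening: 0.0666
gripper_force: 15.0
t 8.72 pos [ 0.5121 -0.0402  0.2788] yaw -0.05 tilt [ 4.e-04  4.e-04 -1.e+00] shift [-0.0001 -0.0002  0.    ] turn -0.05 q6 1.39 open 0.0666 F [ 0.54  0.35 -1.98] g 15.000057273718994
```

```bash
python3 -m jog '0.5 0 0 0.025 0;0.5 0 0 0.025 0;0.5 0 0 0.025 0;0.5 0 0 0.02 0;0.5 0 0 0.012 0;0.5 0 0 0.002 0;0.5 0 0 0 0;0.5 0 0 0 0'; python3 -m jog '0.5 0 0 0.001 0;0.5 0 0 0 0;0.5 0 0 0 0';python3 -m jog '0.5 0 0 0.001 0;0.5 0 0 0 0;0.5 0 0 0 0';python3 -m jog '0.5 0 0 0.0005 0;0.5 0 0 0 0;0.5 0 0 0 0'
```

```text
t: 9.38
tool_pos: [0.513, -0.0399, 0.1709]
orientation: [3.141, 0.001, 0.002]
force: [0.3, 0.1, -1.2]
opening: 0.0667
gripper_force: 15.0
t: 9.63
tool_pos: [0.5126, -0.0403, 0.1697]
orientation: [3.141, -0.0, 0.003]
force: [-1.2, 0.1, -1.0]
opening: 0.0671
gripper_force: 15.0
t: 9.88
tool_pos: [0.512, -0.0402, 0.1678]
orientation: [3.142, -0.0, 0.0]
force: [0.3, 0.5, -1.1]
opening: 0.0672
gripper_force: 15.0
t: 10.13
tool_pos: [0.512, -0.0402, 0.1672]
orientation: [-3.142, 0.0, 0.0]
force: [-0.1, 0.7, -1.8]
opening: 0.0671
gripper_force: 15.0
```

```bash
python3 -m jog '0.5 0 0 0.0007 0;0.5 0 0 0 0;0.5 0 0 0 0';python3 -m jog '0.5 0 0 0.0007 0;0.5 0 0 0 0;0.5 0 0 0 0'|grep -E 'pos|force'
```

```text
t: 10.38
tool_pos: [0.5121, -0.0402, 0.1667]
orientation: [3.142, -0.0, 0.0]
force: [-0.2, -0.4, 0.3]
opening: 0.0666
gripper_force: 15.0
tool_pos: [0.5126, -0.0402, 0.1666]
force: [-0.8, 0.2, 5.6]
gripper_force: 15.0
```

Contact with the pad. I'll release, rise and take a look.

```bash
python3 -m jog '0.5 0 0 -0.0006 0;0.5 0 0 0 0;1 0 0 0 0;1 0 0 0 0;1 0 0 0 0;1 0 0 0 0;1 0 0 -0.03 0;1 0 0 -0.03 0;1 0 0 -0.035 0;1 0 0 -0.035 0'|grep -E 'pos|force'; python3 -m jog '1 0 -0.04 0 0;1 0 -0.04 0 0;1 0 -0.04 0 0;1 0 -0.04 0 0;1 0 -0.04 0 0;1 0 -0.04 0 0;1 0 -0.04 0 0;1 0 0 0 0;1 0 0 0 0';python3 -c "
from h import *
t=cam('top','t2');s=cam('scene','s2')
to(.563,.309,90)
print('L',rimfit(t,(189,182),.105),rimfit(s,(398,286),.105))
a=cv2.resize(t['color'][170:250,300:380,::-1],(400,400),interpolation=cv2.INTER_CUBIC)
b=cv2.resize(s['color'][110:210,280:380,::-1],(400,400),interpolation=cv2.INTER_CUBIC)
cv2.imwrite('pics/c2.png',np.hstack([a,b]))"
```

```text
tool_pos: [0.5114, -0.0401, 0.2972]
force: [1.7, 0.4, 0.4]
gripper_force: 0.0
t: 12.22
tool_pos: [0.5115, 0.2419, 0.2959]
orientation: [3.141, 0.006, -0.001]
force: [-0.0, -1.0, -0.3]
opening: 0.0933
gripper_force: 0.0
t 12.32 pos [0.512  0.2394 0.2961] yaw 0.01 tilt [-6.e-04 -8.e-04 -1.e+00] shift [ 0.051  -0.0696 -0.0001] turn -89.99 q6 1.92 open 0.0925 F [ 1.25 -0.38 -0.67] g 0.0
L (array([0.56277829, 0.30669268, 0.034     ]), 0) (array([0.5629518 , 0.30907588, 0.03269516]), 47)
```

View pics/c2.png

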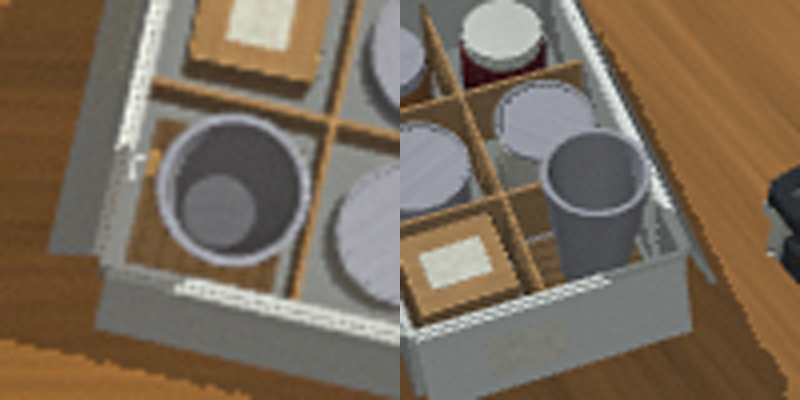

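The outer tumbler stands upright on the pad (rim at crop (232,190) on the left, (595,170) on the right). Now I'll do the left one in the same way.

```bash
python3 -m jog '1 0.017 -0.0232 0 0;1 0.017 -0.0232 0 0;1 0.017 -0.0232 0 0;1 0 0 0 -7;1 0 0 0 -7;1 0 0 0 -7;1 0 0 0 -7;1 0 0 0 -7;1 0 0 0 -7;1 0 0 0 -7' >/dev/null; python3 -m jog '1 0 0 0 -7;1 0 0 0 -7;1 0 0 0 -7;1 0 0 0 -7;1 0 0 0 -7;1 0 0 0 -6;1 0 0 0 0;1 0 0 0 0;1 0 0 0 0';python3 -c "
from h import *
to(.563,.309,90)
c=cam('top');print([ (rimfit(c,(x,207),.113)) for x in (346,) ] if 1 else 0)"
```

```text
t: 13.9
tool_pos: [0.5635, 0.3083, 0.2965]
orientation: [2.227, 2.216, -0.0]
force: [0.4, 0.6, -0.6]
opening: 0.0928
gripper_force: 0.0
t 13.9 pos [0.5635 0.3083 0.2965] yaw 89.7 tilt [ 1.e-04 -1.e-04 -1.e+00] shift [ 0.0007 -0.0005 -0.    ] turn -0.3 q6 0.43 open 0.0928 F [ 0.43  0.57 -0.6 ] g 0.0
[(array([ 0.51113973, -0.03960817,  0.034     ]), 0)]
```

```bash
python3 -m jog '1 0.0007 -0.0005 0.03 -0.3;1 0 0 0.03 0;1 0 0 0.03 0;1 0 0 0.03 0;1 0 0 0.03 0;1 0 0 0.0215 0;0.5 0 0 0 0;0.5 0 0 0 0;0.5 0 0 0 0;0.5 0 0 0 0' 15; python3 -m jog '0.5 0 0 0 0;0.5 0 0 0 0;0.5 0 0 0 0;0.5 0 0 0 0;0.5 0 0 -0.006 0;0.5 0 0 0 0;0.5 0 0 0 0;0.5 0 0 0 0'; python3 -c "
from h import *
to(.563,.309,90)"
```

```text
t: 14.78
tool_pos: [0.5641, 0.3108, 0.1278]
orientation: [2.215, 2.225, 0.006]
force: [-0.2, -0.8, 0.6]
opening: 0.0707
gripper_force: 0.0
t: 15.45
tool_pos: [0.5625, 0.31, 0.1308]
orientation: [-2.216, -2.227, 0.0]
force: [0.0, 0.7, -2.2]
opening: 0.0663
gripper_force: 15.0
t 15.45 pos [0.5625 0.31   0.1308] yaw 90.29 tilt [-3.e-04 -1.e-04 -1.e+00] shift [-0.001   0.0005 -0.    ] turn 0.29 q6 0.42 open 0.0663 F [ 0.04  0.67 -2.25] g 15.004744327670778
```

```bash
python3 -m jog '0.5 0 0 0.0028 0;0.5 0 0 0.0027 0;0.5 0 0 0 0;0.5 0 0 0 0;1 0 0 0 0;1 0 0 0 0;1 0 0 0 0;1 0 0 0 0;1 0 0 -0.016 0;1 0 0 -0.017 0' 5; python3 -m jog '1 0 0 0 7;1 0 0 0 7;1 0 0 0 7;1 0 0 0 7;1 0 0 0 7;1 0 0 0 7;1 0 0 0 7;1 0 0 0 7;1 0 0 0 7;1 0 0 0 7' >/dev/null;  python3 -m jog '1 0 0 0 7;1 0 0 0 7;1 0 0 0 6.3;1 0 0 0 0;1 0 0 0 0;0.5 0 0 0 0;0.5 0 0 0 0;0.5 0 0 0 0;0.5 0 0 0 0;0.5 0 0 0 0' 15 ;python3 -c "
from h import *
to(.563,.309,0)"; python3 -m jog '0.5 0 0 0 0;0.5 0 0 0 0;0.5 0 0 -0.03 0;0.5 0 0 -0.03 0;0.5 0 0 -0.03 0;0.5 0 0 -0.03 0;0.5 0 0 -0.03 0;0.5 0 0 0 0;0.5 0 0 0 0;0.5 0 0 0 0' ;python3 -c "
from h import *
to(.5122,-.0402,0)"
```

```text
t: 16.28
tool_pos: [0.5616, 0.3096, 0.1571]
orientation: [-2.215, -2.226, 0.005]
force: [0.3, 0.7, 0.8]
opening: 0.093
gripper_force: 0.0
t: 17.95
tool_pos: [0.5626, 0.3101, 0.1584]
orientation: [3.141, 0.001, -0.0]
force: [0.4, 0.1, -0.3]
opening: 0.0666
gripper_force: 15.0
t 17.95 pos [0.5626 0.3101 0.1584] yaw 0.03 tilt [-0.e+00 -1.e-04 -1.e+00] shift [0.0004 0.0011 0.    ] turn 0.03 q6 1.99 open 0.0666 F [ 0.38  0.11 -0.26] g 15.004690448076872
t: 18.78
tool_pos: [0.5622, 0.31, 0.307]
orientation: [3.141, -0.0, -0.002]
force: [-1.0, -0.8, -2.2]
opening: 0.0672
gripper_force: 15.0
t 18.78 pos [0.5622 0.31   0.307 ] yaw -0.0 tilt [-1.5e-03 -6.0e-04 -1.0e+00] shift [-5.000e-02  3.502e-01  3.000e-04] turn -0.0 q6 1.99 open 0.0672 F [-0.97 -0.82 -2.17] g 14.999907417513896
```

```bash
python3 -m jog '0.5 -0.0056 0.0389 0 0;0.5 -0.0056 0.0389 0 0;0.5 -0.0056 0.0389 0 0;0.5 -0.0056 0.0389 0 0;0.5 -0.0056 0.0389 0 0;0.5 -0.0056 0.0389 0 0;0.5 -0.0056 0.0389 0 0;0.5 -0.0056 0.0389 0 0;0.5 -0.0056 0.0389 0 0;0.5 0 0 0 0' >/dev/null; python3 -m jog '0.5 0 0 0 0;0.5 0 0 0 0;0.5 0 0 0 0;0.5 0 0 0 0;0.5 0 0 0 0;0.5 0 0 0 0';python3 -c "
from h import *
to(.5121,-.0402,0)
t=cam('top');s=cam('scene','s3');to(.5121,-.0402,0)
b=cv2.resize(s['color'][70:220,260:410,::-1],(600,600),interpolation=cv2.INTER_CUBIC)
cv2.imwrite('pics/c3.png',b)"
```

```text
t: 20.12
tool_pos: [0.5123, -0.039, 0.3083]
orientation: [-3.141, -0.003, 0.0]
force: [-0.1, 0.0, -1.3]
opening: 0.0664
gripper_force: 15.0
t 20.12 pos [ 0.5123 -0.039   0.3083] yaw 0.09 tilt [-2.e-04  1.e-04 -1.e+00] shift [-0.0002  0.0012 -0.    ] turn 0.09 q6 1.39 open 0.0664 F [-0.11  0.01 -1.32] g 14.999900048424024
t 20.22 pos [ 0.5123 -0.0393  0.3084] yaw 0.06 tilt [ 0.  0. -1.] shift [-0.0002  0.0009 -0.    ] turn 0.06 q6 1.39 open 0.067 F [ 1.1  -0.08 -1.94] g 14.999894993306953
```

View pics/c3.png

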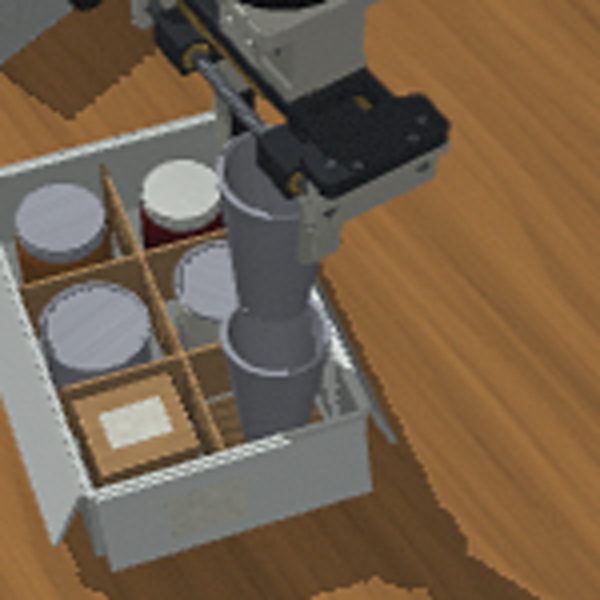

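The inner tumbler is held upright directly above the outer one. I'll correct by about 1 mm and lower, then step down watching the force.

```bash
python3 -m jog '0.5 -0.0001 0.001 0 0;0.5 0 0 0.02 0;0.5 0 0 0.02 0;0.5 0 0 0.02 0;0.5 0 0 0.015 0;0.5 0 0 0.01 0;0.5 0 0 0 0;0.5 0 0 0 0;0.5 0 0 0 0;0.5 0 0 0 0' 8;python3 -c "
from h import *
to(.5121,-.0402,0)"
```

```text
t: 21.05
tool_pos: [0.5129, -0.0411, 0.225]
orientation: [3.141, -0.0, 0.004]
force: [-0.4, 0.1, -1.5]
opening: 0.067
gripper_force: 8.0
t 21.05 pos [ 0.5129 -0.0411  0.225 ] yaw -0.01 tilt [ 2.4e-03 -4.0e-04 -1.0e+00] shift [-0.0008 -0.0009 -0.    ] turn -0.01 q6 1.39 open 0.067 F [-0.38  0.12 -1.45] g 7.999966256174957
```

```bash
python3 -m jog '0.5 0 0 0 0;0.5 0 0 0 0;0.5 0 0 0 0;0.5 0 0 0 0;0.5 0 0 0 0;0.5 0 0 0 0' 5 >/dev/null;python3 -c "
from h import *
to(.5121,-.0402,0)
cam('scene');to(.5121,-.0402,0)
cam('scene');to(.5121,-.0402,0)"
```

```text
t 21.55 pos [ 0.5121 -0.041   0.2235] yaw -0.01 tilt [ 1.e-04 -1.e-04 -1.e+00] shift [ 0.     -0.0008 -0.    ] turn -0.01 q6 1.39 open 0.0674 F [ 0.21 -0.77 -2.32] g 4.999997250106389
t 21.6 pos [ 0.5121 -0.041   0.2234] yaw -0.01 tilt [-0.  0. -1.] shift [ 0.     -0.0008  0.    ] turn -0.01 q6 1.39 open 0.0678 F [-0.61 -0.03 -2.92] g 4.999941058122204
t 21.65 pos [ 0.512  -0.041   0.2234] yaw -0.01 tilt [-1.e-04  0.e+00 -1.e+00] shift [ 0.0001 -0.0008  0.    ] turn -0.01 q6 1.39 open 0.0672 F [-0.01 -0.81 -2.67] g 4.999883065829636
```

```bash
python3 -m jog '0.5 0 -0.0008 0.004 0;0.5 0 0 0.004 0;0.5 0 0 0.002 0;0.5 0 0 0 0;0.5 0 0 0 0;0.5 0 0 0 0;0.5 0 0 0 0;0.5 0 0 0 0'|grep -E 'pos|force'; for i in 1; do python3 -m jog '0.5 0 0 0.001 0;0.5 0 0 0.001 0;0.5 0 0 0.001 0;0.5 0 0 0 0;0.5 0 0 0 0;0.5 0 0 0 0;0.5 0 0 0 0'|grep -E 'pos|force|open'; done; python3 -c "
from h import *
to(.5121,-.0402,0)"
```

```text
tool_pos: [0.5122, -0.0402, 0.2136]
force: [-0.5, -0.1, -1.9]
gripper_force: 5.0
tool_pos: [0.5121, -0.0401, 0.2105]
force: [-0.3, 1.0, -2.1]
opening: 0.0673
gripper_force: 5.0
t 22.9 pos [ 0.5121 -0.0401  0.2105] yaw -0.01 tilt [ 0.  0. -1.] shift [ 0.      0.0001 -0.    ] turn -0.01 q6 1.39 open 0.0673 F [-0.33  0.97 -2.1 ] g 4.999870126048336
```

No contact yet, and the seat should be at about z = 0.204. Stepping down slowly.

```bash
python3 -m jog '0.5 0 0 0.001 0;0.5 0 0 0.001 0;0.5 0 0 0 0;0.5 0 0 0 0;0.5 0 0 0 0'|grep -E 'pos|force|open'; python3 -m jog '0.5 0 0 0.001 0;0.5 0 0 0.001 0;0.5 0 0 0 0;0.5 0 0 0 0;0.5 0 0 0 0' |grep -E 'pos|force|open'
```

```text
tool_pos: [0.512, -0.0402, 0.2084]
force: [-0.1, -0.3, -2.4]
opening: 0.0673
gripper_force: 5.0
tool_pos: [0.512, -0.0402, 0.2064]
force: [0.3, -0.1, -2.3]
opening: 0.0674
gripper_force: 5.0
```

```bash
python3 -m jog '0.5 0 0 0.0005 0;0.5 0 0 0 0;0.5 0 0 0 0;0.5 0 0 0 0'|grep -E 'pos|force|open'; python3 -m jog '0.5 0 0 0 0'|grep -E 'pos|force|open'; python3 -c "
from h import *
F=[]
for i in range(6): cam('scene');F.append(robot.read_state()['force'][2])
print(np.round(F,2));to(.5121,-.0402,0)"
```

```text
tool_pos: [0.512, -0.0402, 0.2059]
force: [-0.7, -0.8, -1.4]
opening: 0.0673
gripper_force: 5.0
tool_pos: [0.5121, -0.0402, 0.2059]
force: [-0.6, 0.5, -2.2]
opening: 0.0675
gripper_force: 5.0
[-1.5  -1.13 -1.63 -1.35 -2.7  -1.95]
t 24.45 pos [ 0.5121 -0.0402  0.206 ] yaw -0.01 tilt [ 0. -0. -1.] shift [0. 0. 0.] turn -0.01 q6 1.39 open 0.0673 F [ 0.36 -0.52 -1.95] g 5.000004788744263
```

Still free, with about 2 mm left. I'll continue in 0.5 mm steps, averaging the force.

```bash
cat > f.py <<'E'
from h import *
F=[]
for i in range(6): cam('scene');F.append(robot.read_state()['force'][2])
print(np.mean(F).round(2),'+-',np.std(F).round(2),robot.read_state()['tool_pos'].round(4))
E
python3 -m jog '0.5 0 0 0.0006 0;0.5 0 0 0 0;0.5 0 0 0 0;0.5 0 0 0 0'>/dev/null; python3 f.py; python3 -m jog '0.5 0 0 0.0005 0;0.5 0 0 0 0;0.5 0 0 0 0;0.5 0 0 0 0'>/dev/null; python3 f.py
```

```text
-2.09 +- 0.4 [ 0.512  -0.0402  0.2053]
-1.66 +- 0.38 [ 0.5121 -0.0402  0.2049]
```

```bash
python3 -m jog '0.5 0 0 0.0004 0;0.5 0 0 0 0;0.5 0 0 0 0;0.5 0 0 0 0' 3 >/dev/null; python3 f.py
```

```text
-1.4 +- 0.77 [ 0.5121 -0.0402  0.2045]
```

```bash
python3 -m jog '0.5 0 0 0.0004 0;0.5 0 0 0 0;0.5 0 0 0 0;0.5 0 0 0 0' 3 >/dev/null; python3 f.py
```

```text
-1.56 +- 0.56 [ 0.5121 -0.0402  0.204 ]
```

```bash
python3 -m jog '0.5 0 0 0.0003 0;0.5 0 0 0 0;0.5 0 0 0 0;0.5 0 0 0 0' 3 >/dev/null; python3 f.py
```

```text
-0.12 +- 0.32 [ 0.5121 -0.0402  0.2038]
```

The weight is off the gripper, so it's resting in the outer tumbler. Releasing here and rising clear.

```bash
python3 -m jog '0.75 0 0 0 0;0.8 0 0 0 0;0.9 0 0 0 0;1 0 0 0 0;1 0 0 0 0;1 0 0 0 0;1 0 0 0 0' |grep -E 'pos|force|open'; python3 -m jog '1 0 0 -0.005 0;1 0 0 -0.015 0;1 0 0 -0.03 0;1 0 0 -0.03 0;1 0 0 -0.03 0;1 0 -0.04 0 0;1 0 -0.04 0 0;1 0 -0.04 0 0;1 0 -0.04 0 0;1 0 -0.04 0 0' >/dev/null; python3 -m jog '1 0 -0.04 0 0;1 0 -0.04 0 0;1 0 0 0 0;1 0 0 0 0;1 0 0 0 0;1 0 0 0 0'; python3 -c "
from h import *
t=cam('top','t4');s=cam('scene','s4')
a=cv2.resize(t['color'][170:250,300:380,::-1],(400,400),interpolation=cv2.INTER_CUBIC)
b=cv2.resize(s['color'][110:210,280:380,::-1],(400,400),interpolation=cv2.INTER_CUBIC)
cv2.imwrite('pics/c4.png',np.hstack([a,b]))
for z in (.113,.1505):print(z,[(c*5-[o[0]*5,o[1]*5]).round() for c,o in((proj(t,(.512,-.040,z)),(300,170)),)],[((proj(s,(.512,-.040,z))-[280,110])*4+[400,0]).round()])"
```

```text
tool_pos: [0.5121, -0.0402, 0.2038]
force: [-0.4, -0.1, 1.1]
opening: 0.0927
gripper_force: 0.0
t: 29.53
tool_pos: [0.5123, 0.2388, 0.3139]
orientation: [3.141, -0.002, 0.0]
force: [0.5, 0.6, -0.1]
opening: 0.0931
gripper_force: 0.0
0.113 [array([231., 183.])] [array([591., 171.])]
0.1505 [array([237., 173.])] [array([592., 132.])]
```

View pics/c4.png

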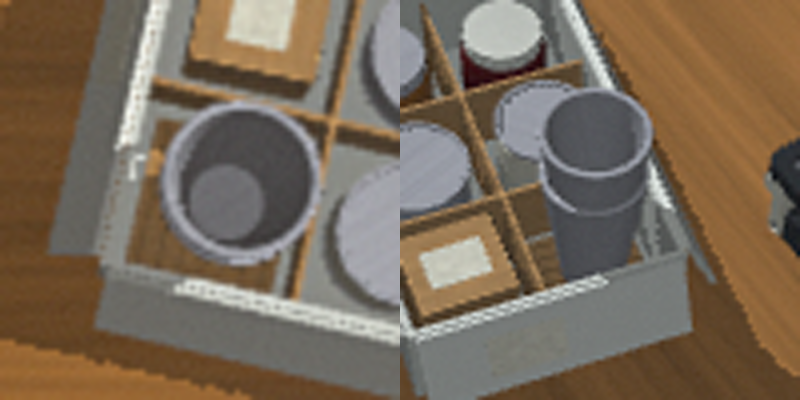

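The picture shows the inner tumbler nested upright, with its rim at crop (241,182) on the left and (596,133) on the right. That fits a rim about 37 mm above the outer one. The packed goods in view haven't moved and the gripper is clear, so I'm handing in.

```bash
python3 -c "
from plant import robot
print(robot.close_job())"
```

```text
the job is handed in; nothing more can be done
None
```

The two tumblers stand nested upright on the pad in the empty compartment; the inner one was released as soon as it rested in the outer, the goods in view had not moved, and the job is handed in at about 30 s of the 61 s allowed (no verdict came back).

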